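Fish the fallen tool pocket out of the gap and hang it up

ROBOT

A 7-joint arm with a two-finger parallel gripper is mounted at the origin on the work surface; the furniture and walls round the work are solid. World frame = base frame: x ahead of the robot, y to its left, z up, the work surface at z = 0. Lengths are in m, angles in rad, forces in N, time in s.
With the tool pointing down it reaches from about 0.4 to 0.85 m from the base axis. Payload 10.4 kg.
Tool frame: the origin (TCP) lies at the very end of the fingers, on their centre line; the grasp point (between the pads) lies 19 mm behind it (manip.tcp_to_grasp is the z of the grasp point in the tool frame, in m); z points along the fingers, x is the direction in which the jaws open and shut, and the axes are right-handed (so a half turn about z gives the same grasp; the last joint's range is limited). The gripper opens to 85 mm and grips with 20 to 120 N. Pads are 22 mm wide; open, the fingers measure 114 mm over their backs; the gripper's body (76 mm by 85 mm) begins 54 mm behind the grasp point. The pads swing forward as they close: fully open they stand 13 mm farther back than shut.
Start: joints at [-1.348, 0.332, -0.065, 1.46, 0.022, 1.35, -0.088], TCP at [0.152, 0.606, 0.231] pointing down, gripper open.
Joint ranges: [-2.6, 2.6], [-0.5, 2.12], [-1.47, 1.34], [0.16, 2.42], [-1.27, 4.41], [0.06, 2.06], [-2.6, 2.6]. Speed limits (rad/s): [2.22, 2.22, 2.79, 2.79, 3.14, 3.14, 3.14].

INTERFACE

Orientations are given as a unit quaternion [x, y, z, w].
In Python, from workcell import manip gives the robot as it stands.
- The arm moves only by the tool servo_tool, never from a script. Its argument "moves" is a list of rows, each an object with "travel": the shift along the tool's x, y, z in mm, a list of three; "dr": the turn, a rotation vector about the tool's x, y, z in degrees, a list of three. A call has 1 to 12 rows; each row shifts and turns the commanded pose from where the row before left it, along the tool's axes as they then stand; what a row does not reach is not made up. A row lasts 1/8 s, in which the tool goes at most 62.5 mm and 10.7 degrees, less where a joint would pass 70% of its speed; a pose out of reach is approached as far as the arm can. A call is refused whole if a number of a shift passes 62.5 or a number of a turn 10.7, either way. A call with a gripper value outside its range is refused whole. "claw" is the closure, from 0 (fully open) to 1 (shut), set as the call begins (left out, the last holds). The fingers move at their own pace and stop on an object; "squeeze" is the grip in N (left out, the last holds). Time passes only in rows, so rows that do not move let the fingers close. It gives the time, the measured TCP pose, the force and the opening at its end, in the units of the state.
- manip.get_obs(): the state, without advancing time (a new reading comes with each control period).
- manip.camera(name): name is "scene" or "top" or "wrist"; returns the picture (384x512x3 uint8, blue, green, red); there is no depth.
- manip.calibration(name): a dict with "intrinsics" (3x3 intrinsics, pixels), "distortion" ([k1, k2, p1, p2, k3] as OpenCV has them; the pictures are not rectified), "view" (4x4, takes a point from world to camera coordinates). Camera axes: x right, y down, z forward; pixel columns grow to the right and rows downward; lengths in m; the calibration is good to about 2 mm. A picture is of the moment at which its call begins: read the wrist's pose just before it. calibration takes no time and is no camera call; for the wrist camera it gives the pose at the moment of the call.
- manip.hand_in(): hands the job in, once; it reports no verdict.
The state is a dict: "clock": time; "joint_pos": joint angles; "joint_velocities": joint speeds; "tau": joint torques, N m; "position": TCP position; "ee_rot": TCP orientation; "ft_force": force on the tool from outside, world axes, zero at the start; "torque": the same for the moment, N m; "grip_width": opening from 0.0 (shut) to 1.0 (fully open).
Only numpy, scipy, OpenCV 4.12 (cv2) and the standard library are available. Lean on these libraries where they do the work, as an engineer would, in place of code of your own. Each camera call takes 0.05 s, during which the arm holds its last target. There are 200 camera calls.

TASK

The orange tool pocket has fallen off its two pins into the narrow gap between the grey lamp unit and its case. Take the red-handled bent rod from its rest, use the rod to fish the pocket out of the gap onto the open desk (do not touch the pocket with the gripper while it is still in the gap), and lay the rod back on its rest. Then hang the pocket back on the two bare pins of the blue tool board, both holes on and its back close against the board, and leave the other loose things on the desk where they are.

Things in the scene. Friction and masses are not known exactly. Their poses are not given: they have to be found in the camera images.
- rod_grip (a point): centre of the red handle of the loose bent rod (130 g). The handle is 88 long, 14 wide and 20 mm high. Site x runs level along the rod towards its bent end, z up. From this point a steel rod of 8 mm diameter runs 78 mm back (-x) and 120 mm forward (+x), where it bends at a right angle straight down into a leg
- rod_tip (a point): lower end of the rod's leg (8 mm diameter, rounded): 120 mm in +x and 154 mm below rod_grip
- rod: the rod itself; its origin and axes are those of rod_grip
- rest_point (a point): where rod_grip lies when the rod is on its rest; x along the rod as it lies there (leg end at +x), z up, 165 mm above the desk. The fixed wire rest has two V-shaped forks that open upward and carry the 8 mm rod 62 mm behind (-x) and 85 mm ahead (+x) of this point; the fork tips are 36 mm apart and stand 14 mm above the rod's centre line. The rest's base is 54 mm wide
- gap_mouth (a point): middle of the open right-hand end of the gap, at desk height. x points across the gap from the lamp unit to the case, y points into the gap, z up. The gap is 40 mm wide and 200 mm long, open at the top and at both ends. The grey lamp unit (85 deep, 200 long, 115 mm high) is on the -x side, the black case with metal edges (80 deep, 200 long, 98 mm high, a carrying handle on top reaching 110 mm) on the +x side. Both are fixed. The pocket lies at first wholly inside the gap
- holder: the loose orange pocket (90 g as built), standing upright: 30 (x) by 100 (y) by 90 mm high (z). Origin at the centre of its underside; its flat back is at x = +15 mm, its front at -x. In the gap its length runs along the gap and its back faces the case
- holder_pocket (a point): middle of the pocket's inner floor, 3 mm above its underside. The pocket is open at the top: inside it is 22 mm from front to back and 94 mm long, its front and end walls are 3 mm thick and rise 34 mm above the underside. Axes as holder
- holder_grip (a point): middle of the thick rim along the pocket's top: 10 mm thick (x), 100 mm long (y), 16 mm high, its top 8 mm above this point. This point is 82 mm above the pocket's underside and 10 mm behind (+x of) the origin. Axes as holder. The rim is the place to grasp the pocket, from above across its 10 mm
- hole_left (a point): centre of one of the two round 11 mm holes through the 5 mm back plate below the rim, 44 mm above the underside, 32 mm to +y of the middle. Axes as holder
- hole_right (a point): the other hole, 32 mm to -y of the middle. Axes as holder
- pin_left (a point): where hole_left lies when the pocket hangs fully home on the left pin. x points into the board, y to the left along it, z up. The board is a fixed blue panel 12 mm thick, 190 mm long, whose top is 98 mm above the desk; its face is 4.5 mm behind (+x of) this point. The pin has 6 mm diameter; its centre line is 2.6 mm above this point here and rises towards its rounded end, which is 30 mm in front (-x) and another 5 mm higher
- pin_right (a point): the same for hole_right and the right pin, 64 mm to the right of pin_left. A grey pocket with two markers in it hangs farther right on the board, its near edge 35 mm from this point; the markers reach 180 mm above the desk
- marker_tent: loose yellow folded number marker, 71 x 70 x 91 mm, a bystander; origin at the centre of its underside
- vial_red: loose sample vial with a red cap, 23 mm wide, 62 mm high, standing; a bystander
- vial_blue: loose sample vial with a blue cap, 23 mm wide, 62 mm high, standing; a bystander
- tape_roll: loose roll of masking tape, 98 mm wide, 25 mm high; a bystander

How it is judged:
By the outcome, as a careful person would: the job done as asked, in the order asked, and still so for the second after the job is handed in, with the robot touching nothing.
It also fails if it takes over 64 s, if anything falls off the work surface, if the arm or the gripper's body presses on something with over 40 N, if the wrist force passes 120 N, or if a joint passes its speed limit or range.

## Working session

There is one attempt and no reset: what is moved stays moved. The work goes in short steps, Python scripts to look and compute and a tool call to move; the robot and the scene stay as the last step left them, time stands still between calls to the robot, and variables do not carry over. Pictures are saved under pics/ and viewed, on a budget of 10 in all, crops included, one or two more only if the job needs it, and the job is handed in when it is done.

Besides the shell and the picture viewer there is one more tool, called after ">>>" as name(argument=value, ...) on one line, values as JSON. servo_tool: Moves the arm, as the interface text tells. Its arguments: {"type":"object","properties":{"moves":{"type":"array","items":{"type":"object","properties":{"travel":{"type":"array","items":{"type":"number"}},"dr":{"type":"array","items":{"type":"number"}}}}},"claw":{"type":"number"},"squeeze":{"type":"number"}},"required":["moves"]}

```bash
ls; mkdir -p pics; python3 - <<'E'
from workcell import manip
import cv2,numpy as np
np.set_printoptions(precision=4,suppress=True)
o=manip.get_obs();print(o, manip.tcp_to_grasp)
for n in ("scene","top"):
    im=manip.camera(n);cv2.imwrite(f'pics/{n}0.png',im)
    c=manip.calibration(n);print(n,c)
    V=np.array(c['view']);print('cam pos',-V[:3,:3].T@V[:3,3])
a=cv2.imread('pics/scene0.png');b=cv2.imread('pics/top0.png')
E
```

```text
pics
{'clock': 0.0, 'joint_pos': array([-1.3476,  0.3329, -0.0647,  1.461 ,  0.0216,  1.3499, -0.0885]), 'joint_velocities': array([ 0.0016,  0.0001,  0.0005, -0.0002,  0.0001,  0.0016,  0.0006]), 'tau': array([  0.0013, -62.543 ,   0.05  , -39.1608,   0.0163,   0.0098,
        -0.    ]), 'position': array([0.152 , 0.6059, 0.2305]), 'ee_rot': array([ 0.7884,  0.6151, -0.0005,  0.0005]), 'ft_force': array([0.1276, 0.0352, 0.3751]), 'torque': array([0.0182, 0.0063, 0.0154]), 'grip_width': 0.998488687764817} -0.0187
scene {'intrinsics': array([[445.4024,   0.    , 252.9091],
       [  0.    , 445.4024, 197.1452],
       [  0.    ,   0.    ,   1.    ]]), 'distortion': array([-0.151,  0.   ,  0.   ,  0.   ,  0.   ]), 'view': array([[ 0.6428, -0.766 ,  0.012 , -0.3038],
       [-0.456 , -0.3951, -0.7975,  0.3321],
       [ 0.6156,  0.5071, -0.6032,  0.9885],
       [ 0.    ,  0.    ,  0.    ,  1.    ]])}
cam pos [-0.2618 -0.6028  0.8647]
top {'intrinsics': array([[447.4196,   0.    , 256.5607],
       [  0.    , 447.4196, 189.3001],
       [  0.    ,   0.    ,   1.    ]]), 'distortion': array([-0.1503,  0.    ,  0.    ,  0.    ,  0.    ]), 'view': array([[ 0.0137, -0.9998,  0.0168,  0.0012],
       [-0.9962, -0.0151, -0.0863,  0.4736],
       [ 0.0865, -0.0155, -0.9961,  1.4963],
       [ 0.    ,  0.    ,  0.    ,  1.    ]])}
cam pos [0.3423 0.0315 1.5313]
```

View pics/top0.png

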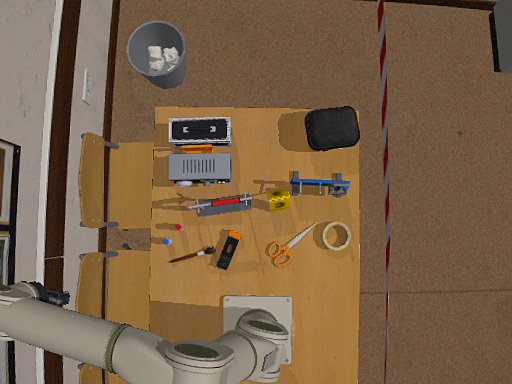

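View pics/scene0.png

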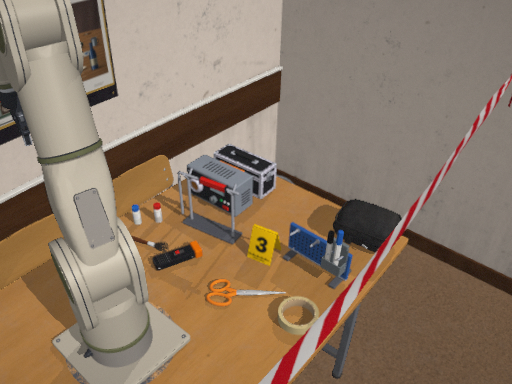

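```bash
cat > h.py <<'E'
import cv2,numpy as np
from workcell import manip
np.set_printoptions(precision=4,suppress=True)
def ray(c,uv):
    p=cv2.undistortPoints(np.array(uv,float).reshape(-1,1,2),c['intrinsics'],c['distortion']).reshape(-1,2)
    V=np.array(c['view']);R=V[:3,:3]
    return -R.T@V[:3,3], np.c_[p,np.ones(len(p))]@R
def onz(c,uv,z):
    o,d=ray(c,uv); return o+d*((z-o[2])/d[:,2])[:,None]
def proj(c,P):
    V=np.array(c['view']); 
    return cv2.projectPoints(np.array(P,float).reshape(-1,1,3),cv2.Rodrigues(V[:3,:3])[0],V[:3,3],c['intrinsics'],c['distortion'])[0].reshape(-1,2)
def tri(c1,u1,c2,u2):
    o1,d1=ray(c1,[u1]);o2,d2=ray(c2,[u2]);d1=d1[0];d2=d2[0]
    s=np.linalg.lstsq(np.c_[d1,-d2],o2-o1,rcond=None)[0];a=o1+s[0]*d1;b=o2+s[1]*d2
    return (a+b)/2,np.linalg.norm(a-b)
def blobs(im,lo,hi,roi=None,amin=15):
    m=cv2.inRange(cv2.cvtColor(im,cv2.COLOR_BGR2HSV),np.array(lo),np.array(hi))
    if roi: k=np.zeros_like(m);x0,y0,x1,y1=roi;k[y0:y1,x0:x1]=1;m=m*k
    cs=[c for c in cv2.findContours(m,cv2.RETR_EXTERNAL,cv2.CHAIN_APPROX_NONE)[0] if cv2.contourArea(c)>=amin]
    return m,sorted(cs,key=cv2.contourArea,reverse=True)
def save(name,im,roi=None,k=1):
    if roi: x0,y0,x1,y1=roi;im=im[y0:y1,x0:x1]
    cv2.imwrite('pics/'+name,cv2.resize(im,None,fx=k,fy=k,interpolation=cv2.INTER_CUBIC))
def tool():
    o=manip.get_obs();x,y,z,w=o['ee_rot']
    from scipy.spatial.transform import Rotation as R
    return o,R.from_quat(o['ee_rot']).as_matrix()
E
python3 - <<'E'
from h import *
im=cv2.imread('pics/top0.png');c=manip.calibration('top')
def rep(n,lo,hi,z,roi):
    m,cs=blobs(im,lo,hi,roi,4)
    for k in cs[:3]:
        r=cv2.minAreaRect(k);b=cv2.boxPoints(r);print(n,cv2.contourArea(k),r[0],onz(c,[r[0]],z)[0],'\n',onz(c,b,z)[:,:2].round(3).tolist())
rep('red',(0,150,90),(6,255,255),.175,(190,185,270,215))
rep('orange',(8,150,120),(22,255,255),.09,(170,140,235,158))
rep('blue',(100,120,60),(125,255,255),.098,(285,165,355,200))
rep('redv',(0,150,90),(6,255,255),.06,(160,215,200,250))
rep('bluev',(100,120,60),(125,255,255),.06,(150,230,190,250))
rep('yel',(22,150,90),(32,255,255),.05,(260,180,295,215))
print('lamp',onz(c,[(169,182),(231,182),(169,152),(231,152)],.115))
print('case',onz(c,[(168,144),(231,144),(168,118),(231,118)],.098))
save('crop1.png',im,(150,100,360,260),3.8)
E
```

```text
red 83.5 (225.06997680664062, 201.48997497558594) [0.4215 0.1055 0.175 ] 
 [[0.422, 0.146], [0.434, 0.067], [0.421, 0.065], [0.409, 0.144]]
orange 221.0 (207.5, 148.5) [0.5987 0.1711 0.09  ] 
 [[0.626, 0.259], [0.628, 0.085], [0.572, 0.084], [0.569, 0.257]]
orange 4.5 (170.75001525878906, 147.25001525878906) [0.6013 0.2918 0.09  ] 
 [[0.604, 0.299], [0.609, 0.295], [0.599, 0.284], [0.594, 0.289]]
blue 143.0 (319.5, 181.99998474121094) [ 0.4936 -0.1943  0.098 ] 
 [[0.487, -0.098], [0.506, -0.099], [0.5, -0.292], [0.482, -0.291]]
blue 12.5 (345.5000305175781, 187.99998474121094) [ 0.4754 -0.2795  0.098 ] 
 [[0.478, -0.269], [0.484, -0.286], [0.473, -0.29], [0.467, -0.273]]
redv 19.5 (177.5, 226.5) [0.3434 0.2668 0.06  ] 
 [[0.351, 0.275], [0.352, 0.259], [0.335, 0.258], [0.335, 0.275]]
bluev 20.5 (165.5, 241.5) [0.2935 0.3054 0.06  ] 
 [[0.302, 0.314], [0.302, 0.297], [0.285, 0.297], [0.285, 0.313]]
yel 395.5 (278.6275329589844, 199.38926696777344) [ 0.4385 -0.0653  0.05  ] 
 [[0.465, -0.023], [0.479, -0.096], [0.412, -0.108], [0.398, -0.035]]
lamp [[0.4845 0.2892 0.115 ]
 [0.4874 0.0911 0.115 ]
 [0.5813 0.2924 0.115 ]
 [0.584  0.093  0.115 ]]
case [[0.6106 0.2998 0.098 ]
 [0.6132 0.0943 0.098 ]
 [0.6973 0.3032 0.098 ]
 [0.6997 0.0961 0.098 ]]
```

View pics/crop1.png

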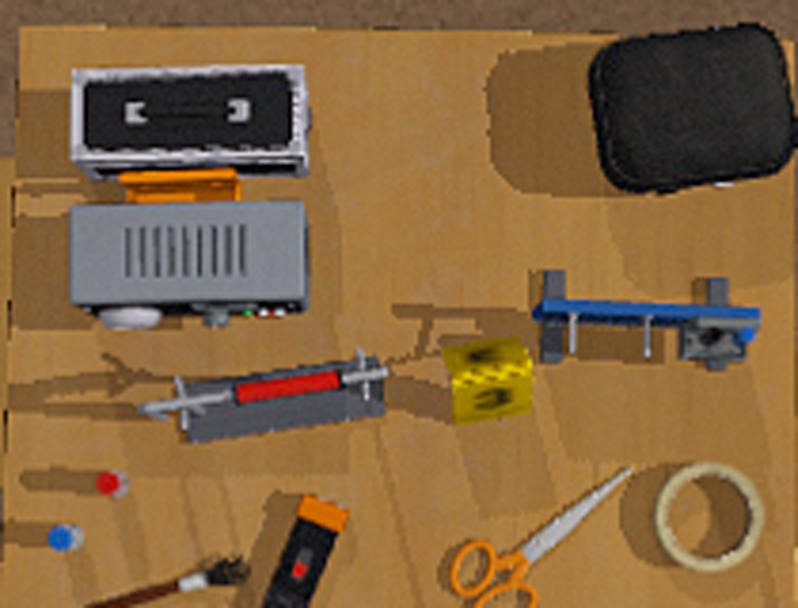

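>>> servo_tool(moves=[{"travel": [-42,38,-11]},{"travel": [-42,38,-11]},{"travel": [-42,38,-11]},{"travel": [-42,38,-11]},{"travel": [-42,38,-11]},{"travel": [-42,38,-11]},{"travel": [-42,38,-11]},{"travel": [-42,38,-11]},{"travel": [-42,38,-11]},{"travel": [-42,38,-11]},{"dr": [0,0,9.6]},{"dr": [0,0,9.6]}])

```text
$.moves[0]: bad value
```

>>> servo_tool(moves=[{"dr": [0,0,9.6]},{"dr": [0,0,9.6]},{"dr": [0,0,9.6]},{"dr": [0,0,9.6]},{"dr": [0,0,9.6]},{}], claw=0.4)

```text
$.moves[0]: bad value
```

```bash
python3 - <<'E'
from h import *
o,R=tool();print(o['clock'],o['position'],R,o['joint_pos'],o['grip_width'])
c=manip.calibration('wrist');im=manip.camera('wrist');cv2.imwrite('pics/w1.png',im)
V=c['view'];print('cam',-V[:3,:3].T@V[:3,3],V[:3,:3])
m,cs=blobs(im,(0,150,60),(6,255,255),None,100)
for k in cs[:3]:
    r=cv2.minAreaRect(k);b=cv2.boxPoints(r);print(r,onz(c,[r[0]],.175)[0],onz(c,b,.175)[:,:2].tolist())
E
```

```text
0.1 [0.152  0.6059 0.2306] [[ 0.2433  0.9699 -0.0003]
 [ 0.9699 -0.2433 -0.0013]
 [-0.0013  0.0001 -1.    ]] [-1.3476  0.3328 -0.0647  1.4609  0.0216  1.3499 -0.0885] 1.004983931825911
cam [0.0842 0.6226 0.3736] [[ 0.2438  0.9698 -0.0008]
 [ 0.9323 -0.2341  0.2758]
 [ 0.2673 -0.068  -0.9612]]
```

View pics/w1.png

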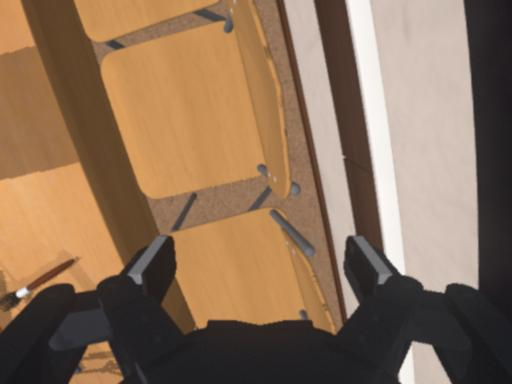

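>>> servo_tool(moves=[{"travel": [-42,38,-11],"dr": [0,0,0]},{"travel": [-42,38,-11],"dr": [0,0,0]},{"travel": [-42,38,-11],"dr": [0,0,0]},{"travel": [-42,38,-11],"dr": [0,0,0]},{"travel": [-42,38,-11],"dr": [0,0,0]},{"travel": [-42,38,-11],"dr": [0,0,0]},{"travel": [-42,38,-11],"dr": [0,0,0]},{"travel": [-42,38,-11],"dr": [0,0,0]},{"travel": [-42,38,-11],"dr": [0,0,0]},{"travel": [-42,38,-11],"dr": [0,0,0]},{"travel": [0,0,0],"dr": [0,0,9.6]},{"travel": [0,0,0],"dr": [0,0,9.6]}])

```text
clock: 1.65
position: [0.4186, 0.1058, 0.3413]
ee_rot: [0.882, 0.472, 0.0, -0.0]
ft_force: [-0.1, -0.1, -0.3]
grip_width: 0.997
```

>>> servo_tool(moves=[{"travel": [0,0,0],"dr": [0,0,9.6]},{"travel": [0,0,0],"dr": [0,0,9.6]},{"travel": [0,0,0],"dr": [0,0,9.6]},{"travel": [0,0,0],"dr": [0,0,9.6]},{"travel": [0,0,0],"dr": [0,0,9.6]}], claw=0.4)

```text
clock: 2.28
position: [0.4183, 0.1063, 0.3411]
ee_rot: [0.997, 0.073, -0.0, -0.0]
ft_force: [-0.1, -0.7, 0.3]
grip_width: 0.598
```

```bash
python3 - <<'E'
from h import *
o,R=tool();print(o['clock'],o['position'],R,o['joint_pos'],o['grip_width'])
c=manip.calibration('wrist');im=manip.camera('wrist');cv2.imwrite('pics/w1.png',im)
V=c['view'];print('cam',-V[:3,:3].T@V[:3,3])
m,cs=blobs(im,(0,150,60),(6,255,255),None,100)
for k in cs[:3]:
    r=cv2.minAreaRect(k);b=cv2.boxPoints(r);print(r,onz(c,[r[0]],.175)[0],onz(c,b,.175)[:,:2].tolist())
E
```

```text
2.275 [0.4183 0.1063 0.3411] [[ 0.9893  0.1461 -0.0003]
 [ 0.1461 -0.9893  0.    ]
 [-0.0003 -0.0001 -1.    ]] [-0.7353 -0.1667  0.3333  1.7593  0.0542  1.5403 -0.2614] 0.5982733327698375
cam [0.4083 0.1752 0.4841]
((264.0, 174.0), (72.0, 12.0), 90.0) [0.4233 0.1055 0.175 ] [[0.4110480161090676, 0.14347981816253694], [0.42371365062964267, 0.1453493337165449], [0.4363779232641968, 0.06476918264960371], [0.42280419522996165, 0.06276949245480189]]
((222.75003051757812, 33.25), (15.55634880065918, 14.849241256713867), 45.0) [0.3617 0.2406 0.175 ] [[0.35115096843351823, 0.23939103714124066], [0.36028246380231754, 0.2503794722900193], [0.3722749022520138, 0.2418291035615675], [0.363171639837342, 0.23071163884224985]]
```

View pics/w1.png

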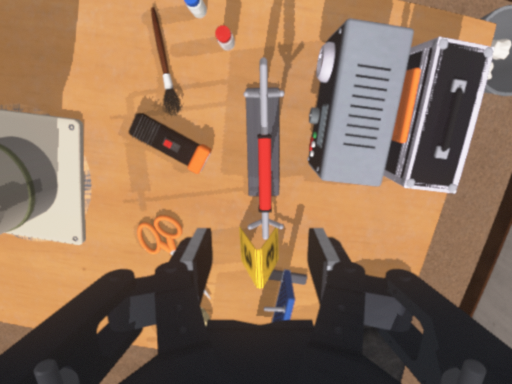

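```bash
python3 - <<'E'
from h import *
c=manip.calibration('wrist');im=cv2.imread('pics/w1.png');t=manip.calibration('top');it=cv2.imread('pics/top0.png')
print('rod ends',onz(c,[(264,60),(265,237)],.169))
print('lamp',onz(c,[(412,30),(382,185)],.115)); print('case near',onz(c,[(439,39),(407,188)],.098))
m,cs=blobs(im,(8,150,60),(22,255,255),(380,50,430,160),30)
for k in cs[:2]:
    r=cv2.minAreaRect(k);b=cv2.boxPoints(r);print(b.tolist(),onz(c,b,.09)[:,:2].tolist())
m,cs=blobs(it,(8,150,100),(22,255,255),(178,142,218,156),4)
ys,xs=np.where(m>0);print('top orange px per row',[(int(y),int(xs[ys==y].min()),int(xs[ys==y].max())) for y in np.unique(ys)])
print(onz(t,[(181.8,146),(213.4,146)],.09), onz(t,[(181.8,153),(213.4,152)],.034))
save('crop2.png',im,(370,20,500,200),3.2)
# pins in top: crop coords
P=lambda u,v:(150+u/3.8,100+v/3.8)
print('pins tip',onz(t,[P(575,355),P(648,357)],.0515),'root',onz(t,[P(573,318),P(646,320)],.05))
E
```

```text
rod ends [[0.4066 0.2226 0.169 ]
 [0.4357 0.0276 0.169 ]]
lamp [[0.5765 0.2918 0.115 ]
 [0.5856 0.099  0.115 ]]
case near [[0.622  0.2933 0.098 ]
 [0.6311 0.0963 0.098 ]]
[[391.9523010253906, 140.72679138183594], [407.8780212402344, 65.07957458496094], [421.1326599121094, 67.87002563476562], [405.2069396972656, 143.51724243164062]] [[0.5957552051526311, 0.15759956706789022], [0.5927951624410758, 0.25709938245946895], [0.6114770972232029, 0.2567731250449599], [0.6155088447547304, 0.15666337957943674]]
top orange px per row [(144, 206, 211), (145, 182, 212), (146, 181, 211), (147, 181, 217), (148, 178, 217), (149, 178, 217), (150, 178, 217), (151, 178, 217), (152, 178, 213), (153, 186, 189)]
[[0.6059 0.2556 0.09  ]
 [0.6073 0.152  0.09  ]] [[0.5921 0.2635 0.034 ]
 [0.5969 0.1561 0.034 ]]
pins tip [[ 0.4593 -0.1407  0.0515]
 [ 0.4585 -0.2051  0.0515]] root [[ 0.492  -0.1389  0.05  ]
 [ 0.4913 -0.2035  0.05  ]]
```

View pics/crop2.png

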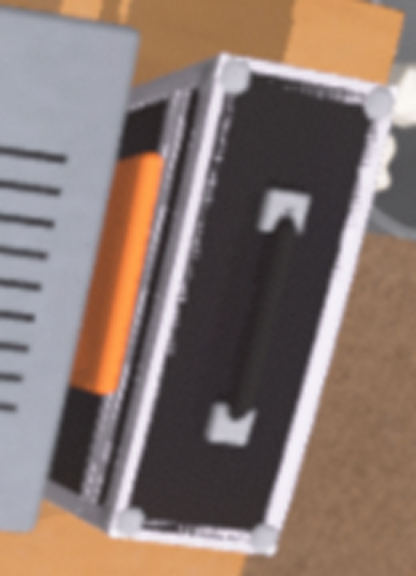

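>>> servo_tool(moves=[{"travel": [5,2,45],"dr": [0,0,0]},{"travel": [0,0,50],"dr": [0,0,0]},{"travel": [0,0,50],"dr": [0,0,0]},{"travel": [0,0,35],"dr": [0,0,0]},{"travel": [0,0,15],"dr": [0,0,0]}])

```text
clock: 2.95
position: [0.4227, 0.1048, 0.1447]
ee_rot: [0.997, 0.077, -0.001, 0.0]
ft_force: [-0.2, 0.7, 0.4]
grip_width: 0.602
```

>>> servo_tool(moves=[{"travel": [0,0,0],"dr": [0,0,0]},{"travel": [0,0,0],"dr": [0,0,0]},{"travel": [0,0,0],"dr": [0,0,0]},{"travel": [0,0,0],"dr": [0,0,0]},{"travel": [0,0,0],"dr": [0,0,0]},{"travel": [0,0,0],"dr": [0,0,0]}], claw=1.0, squeeze=90)

```text
clock: 3.7
position: [0.4241, 0.1055, 0.1476]
ee_rot: [0.997, 0.076, 0.001, -0.0]
ft_force: [-4.3, -0.5, 6.6]
grip_width: 0.146
```

>>> servo_tool(moves=[{"travel": [0,0,-15],"dr": [0,0,0]},{"travel": [0,0,-40],"dr": [0,0,0]},{"travel": [0,0,-50],"dr": [0,0,0]},{"travel": [0,0,-30],"dr": [0,0,0]},{"travel": [40,-5,0],"dr": [0,0,0]},{"travel": [50,-5,0],"dr": [0,0,0]},{"travel": [50,-6,0],"dr": [0,0,0]},{"travel": [47,-5,0],"dr": [0,0,0]},{"travel": [0,0,0],"dr": [0,0,6.7]},{"travel": [0,0,0],"dr": [0,0,0]}])

```text
clock: 4.95
position: [0.6056, 0.1543, 0.2818]
ee_rot: [1.0, 0.018, 0.0, 0.0]
ft_force: [0.4, 0.3, -1.8]
grip_width: 0.142
```

```bash
python3 - <<'E'
from h import *
o,R=tool();print(o['clock'],o['position'],o['ee_rot'],o['ft_force'],o['grip_width'],o['joint_pos'])
c=manip.calibration('wrist');im=manip.camera('wrist');t=manip.calibration('top');it=manip.camera('top')
g=o['position']+R@[0,0,manip.tcp_to_grasp];tip=g+R@[0,-.12,0]+[0,0,-.154];print('grip',g,'tip',tip,'px wrist',proj(c,[tip,tip+[0,0,.154]]),proj(t,[tip,tip+[0,0,.154]]))
v=np.zeros((600,800,3),np.uint8);v[:384,:512]=im;v[:300,512:788]=cv2.resize(it[100:200,160:252],(276,300),interpolation=cv2.INTER_CUBIC)
s=manip.camera('scene');v[384:600,:420]=cv2.resize(s[140:248,150:360],(420,216));cv2.imwrite('pics/a3.png',v)
E
```

```text
4.95 [0.6056 0.1543 0.2818] [0.9998 0.0178 0.0001 0.0002] [ 0.3764  0.3244 -1.8446] 0.14207349730645974 [-0.675   0.3248  0.4602  1.4054 -0.1429  1.4444 -0.182 ]
grip [0.6056 0.1543 0.3005] tip [0.6013 0.2742 0.1465] px wrist [[259.4478  49.6485]
 [259.1449 -26.6446]] [[173.2042 144.1028]
 [164.0432 133.9043]]
```

View pics/a3.png

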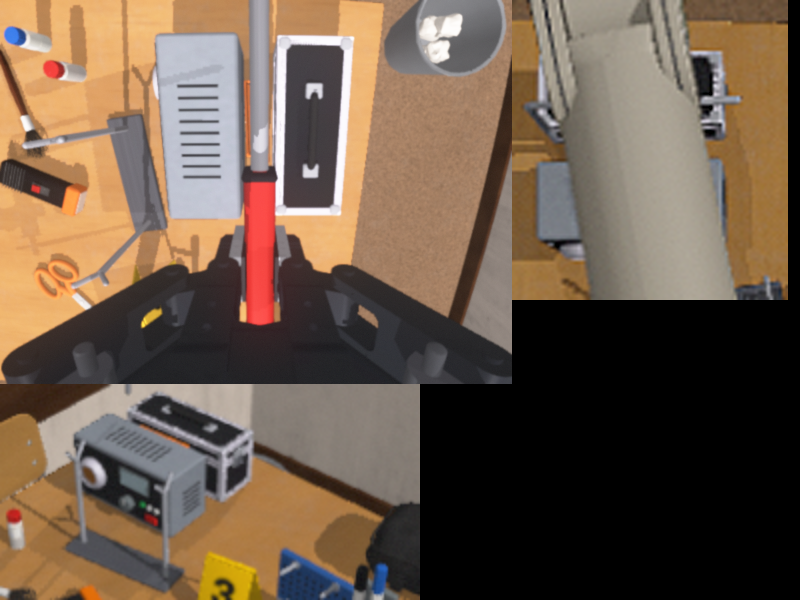

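```bash
python3 - <<'E'
from h import *
c=manip.calibration('wrist')
print(onz(c,[(240,37),(243,215)],.115),onz(c,[(276,38),(276,213)],.098))
E
```

```text
[[0.5808 0.2913 0.115 ]
 [0.588  0.1034 0.115 ]] [[0.6173 0.2955 0.098 ]
 [0.6272 0.1009 0.098 ]]
```

>>> servo_tool(moves=[{"travel": [0,0,40],"dr": [0,0,0]},{"travel": [0,0,40],"dr": [0,0,0]},{"travel": [0,0,25],"dr": [0,0,0]},{"travel": [0,0,15],"dr": [0,0,0]},{"travel": [0,0,12],"dr": [0,0,0]},{"travel": [0,0,0],"dr": [0,0,0]}])

```text
clock: 5.85
position: [0.6052, 0.1543, 0.1492]
ee_rot: [1.0, 0.018, -0.0, -0.0]
ft_force: [0.2, 0.1, -1.5]
grip_width: 0.146
```

>>> servo_tool(moves=[{"travel": [0,8,0],"dr": [0,0,0]},{"travel": [0,10,0],"dr": [0,0,0]},{"travel": [0.2,15,0],"dr": [0,0,0]},{"travel": [0.2,18,0],"dr": [0,0,0]},{"travel": [0.2,18,0],"dr": [0,0,0]},{"travel": [0.2,18,0],"dr": [0,0,0]},{"travel": [0.2,18,0],"dr": [0,0,0]}])

```text
clock: 6.72
position: [0.61, 0.048, 0.1493]
ee_rot: [1.0, 0.017, -0.0, -0.0]
ft_force: [-0.1, 0.4, -0.9]
grip_width: 0.146
```

```bash
python3 - <<'E'
from h import *
t=manip.calibration('top');it=manip.camera('top')
m,cs=blobs(it,(8,150,100),(22,255,255),(160,120,305,175),6)
for k in cs[:4]: print(cv2.boundingRect(k),onz(t,cv2.boxPoints(cv2.minAreaRect(k)),.09)[:,:2].tolist())
w=manip.camera('wrist');c=manip.calibration('wrist')
m,cs=blobs(w,(8,150,60),(22,255,255),None,30)
for k in cs[:5]: print('w',cv2.boundingRect(k),onz(c,cv2.boxPoints(cv2.minAreaRect(k)),.09)[:,:2].tolist())
E
```

```text
(265, 120, 40, 55) [[0.696833460898229, -0.015536833938618946], [0.699524133061916, -0.1443879239593278], [0.5198339043239528, -0.14466104313917927], [0.5177468768371122, -0.017610992935106942]]
(160, 120, 50, 34) [[0.6923139041642868, 0.33110240879366337], [0.6939327313301138, 0.16870745747623728], [0.5839022538213009, 0.1657678841478367], [0.58188672760346, 0.32664672104038633]]
(160, 154, 8, 21) [[0.5127084207713567, 0.3241359890521501], [0.5785752130038684, 0.3265215968635954], [0.5788392989444737, 0.3034038448364082], [0.5130207824299304, 0.30112920232318485]]
(210, 145, 13, 8) [[0.6104140620641662, 0.16317909554208587], [0.6109681479106283, 0.12394790757230559], [0.5878094720229337, 0.12342618628354712], [0.587249514763647, 0.16258632830731198]]
w (47, 232, 100, 90) [[0.4207373222138491, -0.014059443835972976], [0.5054803060891359, 0.034730639632466545], [0.5268023669696172, -0.014862775700179062], [0.4384682946062693, -0.07224573318921294]]
w (235, 52, 15, 118) [[0.590642283267746, 0.15008857414458046], [0.5997050700874369, 0.15045719436353833], [0.6026282720305755, 0.07235765987865733], [0.5926585579084112, 0.07190449605362483]]
w (269, 38, 6, 128) [[0.612739033529705, 0.15930206653992218], [0.6159713990916353, 0.15941126797507202], [0.6195648905560338, 0.07573369187338316], [0.6159882833986308, 0.0756204619642627]]
w (96, 275, 24, 24) [[0.47199488371646026, -0.03618158630005654], [0.49299773831659305, -0.017792908977410857], [0.5004692255826333, -0.029450161208427347], [0.4794068817223233, -0.048458869042563316]]
```

>>> servo_tool(moves=[{"travel": [0.2,18,0],"dr": [0,0,0]},{"travel": [0.2,18,0],"dr": [0,0,0]},{"travel": [0.2,18,0],"dr": [0,0,0]},{"travel": [0.2,18,0],"dr": [0,0,0]},{"travel": [0.2,16,0],"dr": [0,0,0]},{"travel": [0,14,0],"dr": [0,0,0]},{"travel": [0,10,0],"dr": [0,0,0]},{"travel": [0,-6,0],"dr": [0,0,0]}])

```text
clock: 7.82
position: [0.6147, -0.0579, 0.1494]
ee_rot: [1.0, 0.017, 0.0, 0.0]
ft_force: [-0.1, 0.6, -2.4]
grip_width: 0.149
```

```bash
python3 - <<'E'
from h import *
o,R=tool();print(o['position'])
w=manip.camera('wrist');it=manip.camera('top');s=manip.camera('scene')
v=np.zeros((600,800,3),np.uint8);v[:384,:512]=w;v[:300,512:788]=cv2.resize(it[100:200,200:292],(276,300),interpolation=cv2.INTER_CUBIC)
v[384:600,:420]=cv2.resize(s[140:248,150:360],(420,216));cv2.imwrite('pics/a4.png',v)
E
```

```text
[ 0.6147 -0.0579  0.1494]
```

View pics/a4.png

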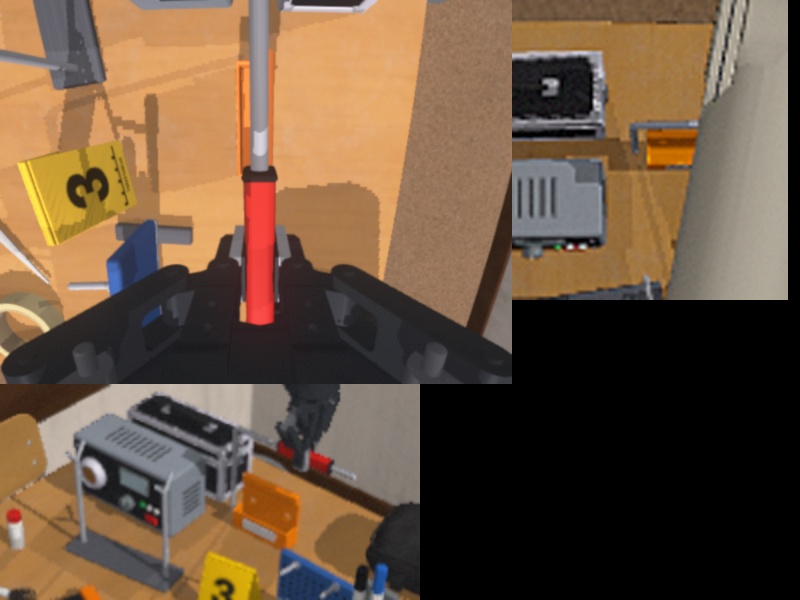

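>>> servo_tool(moves=[{"travel": [0,0,-30],"dr": [0,0,0]},{"travel": [0,0,-50],"dr": [0,0,0]},{"travel": [0,0,-50],"dr": [0,0,0]},{"travel": [0,0,-46],"dr": [0,0,0]},{"travel": [-37,-34,0],"dr": [0,0,0]},{"travel": [-37,-34,0],"dr": [0,0,0]},{"travel": [-37,-34,0],"dr": [0,0,0]},{"travel": [-37,-34,0],"dr": [0,0,0]},{"travel": [-37,-34,0],"dr": [0,0,0]},{"travel": [0,0,0],"dr": [0,0,-6.7]},{"travel": [0,0,0],"dr": [0,0,0]}])

```text
clock: 9.35
position: [0.4236, 0.1074, 0.3256]
ee_rot: [0.997, 0.077, 0.0, -0.0]
ft_force: [-0.4, -0.3, -0.7]
grip_width: 0.145
```

```bash
python3 - <<'E'
from h import *
o,R=tool();print(o['clock'],o['position'],R[:,0],R[:,2],o['grip_width'])
d=R.T@(np.array([.4241,.1055,.1476])-o['position'])*1e3;print('tool delta mm',d,'yaw',np.degrees(np.arctan2(R[1,0],R[0,0])))
it=manip.camera('top');t=manip.calibration('top');cv2.imwrite('pics/top5.png',it)
w=manip.camera('wrist');cv2.imwrite('pics/w5.png',w);c=manip.calibration('wrist')
m,cs=blobs(w,(0,150,60),(6,255,255),None,100)
for k in cs[:2]: print(cv2.minAreaRect(k))
m,cs=blobs(it,(8,170,100),(20,255,255),(225,135,300,165),6)
for k in cs[:4]: print(cv2.boundingRect(k),cv2.boxPoints(cv2.minAreaRect(k)).tolist(),onz(t,cv2.boxPoints(cv2.minAreaRect(k)),.09)[:,:2].tolist())
save('x.png',w,(0,0,512,384),1)
E
```

```text
9.35 [0.4236 0.1074 0.3256] [0.9883 0.1526 0.0008] [ 0.0007  0.0006 -1.    ] 0.14490403217746758
tool delta mm [  0.0366   1.9994 178.0088] yaw 8.776287914226458
((259.5, 253.5), (143.0, 31.0), 90.0)
((217.25003051757812, 30.2499942779541), (16.26345443725586, 15.55634880065918), 45.0)
(244, 143, 31, 15) [[244.0, 143.0], [274.0, 143.0], [274.0, 157.0], [244.0, 157.0]] [[0.6187013417454181, 0.05222088860110796], [0.6203825210211256, -0.04587013621755411], [0.5740340643838682, -0.046303645600988506], [0.5724167222149827, 0.051438319205264316]]
```

>>> servo_tool(moves=[{"travel": [0,2,45],"dr": [0,0,0]},{"travel": [0,0,50],"dr": [0,0,0]},{"travel": [0,0,45],"dr": [0,0,0]},{"travel": [0,0,20],"dr": [0,0,0]},{"travel": [0,0,10],"dr": [0,0,0]},{"travel": [0,0,7],"dr": [0,0,0]},{"travel": [0,0,0],"dr": [0,0,0]}])

```text
clock: 10.32
position: [0.4242, 0.1049, 0.1485]
ee_rot: [0.997, 0.076, -0.0, -0.0]
ft_force: [-2.5, -0.6, -1.1]
grip_width: 0.143
```

>>> servo_tool(moves=[{"travel": [0,0,0],"dr": [0,0,0]},{"travel": [0,0,0],"dr": [0,0,0]},{"travel": [0,0,0],"dr": [0,0,0]},{"travel": [0,0,0],"dr": [0,0,0]}], claw=0.45)

```text
clock: 10.82
position: [0.4243, 0.105, 0.1484]
ee_rot: [0.997, 0.076, 0.0, -0.0]
ft_force: [-1.1, -0.4, -0.4]
grip_width: 0.551
```

>>> servo_tool(moves=[{"travel": [0,0,-20],"dr": [0,0,0]},{"travel": [0,0,-40],"dr": [0,0,0]},{"travel": [0,0,-50],"dr": [0,0,0]},{"travel": [0,0,-50],"dr": [0,0,0]},{"travel": [0,0,0],"dr": [0,0,0]}])

```text
clock: 11.45
position: [0.4257, 0.1054, 0.3118]
ee_rot: [0.997, 0.076, 0.003, -0.001]
ft_force: [0.9, 0.4, -0.8]
grip_width: 0.549
```

```bash
python3 - <<'E'
from h import *
o,R=tool();print(o['clock'],o['position'],'yaw',np.degrees(np.arctan2(R[1,0],R[0,0])))
w=manip.camera('wrist');c=manip.calibration('wrist');s=manip.camera('scene')
m,cs=blobs(w,(0,150,60),(6,255,255),None,100)
for k in cs[:2]: r=cv2.minAreaRect(k);print(r,onz(c,cv2.boxPoints(r),.175)[:,:2].tolist())
v=np.zeros((600,800,3),np.uint8);v[:384,:512]=w
v[384:600,:420]=cv2.resize(s[140:248,150:360],(420,216));cv2.imwrite('pics/a5.png',v)
E
```

```text
11.45 [0.4257 0.1054 0.3118] yaw 8.709768259806102
((257.00836181640625, 178.9998779296875), (78.18914031982422, 13.281488418579102), 89.04515838623047) [[0.40991073828160307, 0.14259319742516904], [0.4224754978767028, 0.1447206986379821], [0.43619105144941195, 0.06562182196070321], [0.4226386174954034, 0.0633130719838633]]
((213.5, 26.5), (17.0, 15.0), 90.0) [[0.35650596851221317, 0.24305916587833143], [0.3695912897377385, 0.2448953973826607], [0.371355134919146, 0.23097699643081587], [0.35813417129877567, 0.229104451125913]]
```

View pics/a5.png

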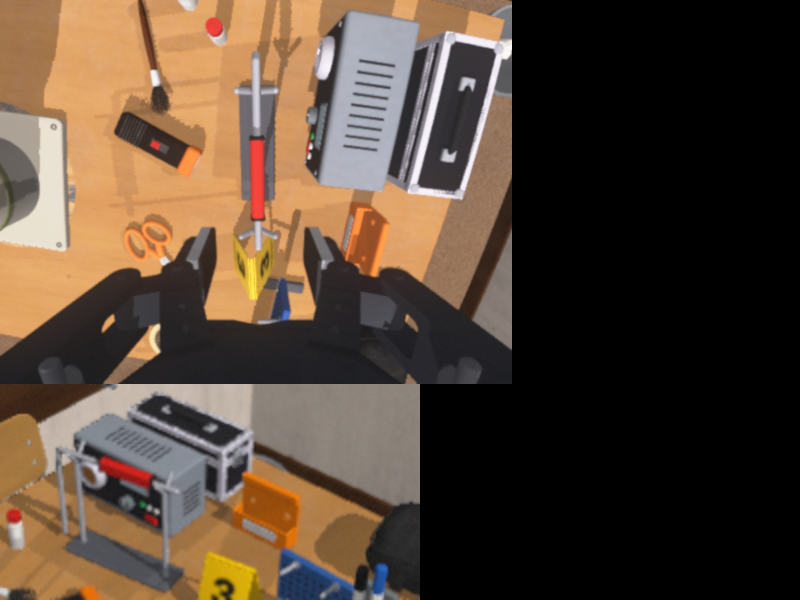

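>>> servo_tool(moves=[{"travel": [40,32,5],"dr": [0,0,0]},{"travel": [40,32,5],"dr": [0,0,0]},{"travel": [40,32,5],"dr": [0,0,0]},{"travel": [41,32,5],"dr": [0,0,0]},{"travel": [0,0,0],"dr": [0,0,6.7]},{"travel": [0,0,0],"dr": [0,0,0]}])

```text
clock: 12.3
position: [0.6023, 0.0024, 0.2862]
ee_rot: [1.0, 0.017, -0.002, 0.001]
ft_force: [-0.4, -0.3, -0.3]
grip_width: 0.548
```

```bash
python3 - <<'E'
from h import *
o,R=tool();print(o['clock'],o['position'],'yaw',np.degrees(np.arctan2(R[1,0],R[0,0])),R[:,2])
w=manip.camera('wrist');c=manip.calibration('wrist');cv2.imwrite('pics/w6.png',w)
m,cs=blobs(w,(6,150,60),(22,255,255),None,300)
for k in cs[:4]: r=cv2.minAreaRect(k);print(cv2.contourArea(k),cv2.boxPoints(r).tolist(),onz(c,cv2.boxPoints(r),.09)[:,:2].tolist())
save('a6.png',w,(150,80,350,290),2.8)
E
```

```text
12.3 [0.6023 0.0024 0.2862] yaw 1.995737771984258 [-0.0032 -0.0012 -1.    ]
2370.5 [[118.7059097290039, 178.82354736328125], [172.82354736328125, 165.29412841796875], [188.47061157226562, 227.88235473632812], [134.35296630859375, 241.41177368164062]] [[0.42770243474857783, -0.01827755024860385], [0.4967006434165457, 0.0010666706239527424], [0.5131541439636391, -0.08034166944200434], [0.44005762017567773, -0.10305507781619334]]
1810.5 [[252.0, 123.0], [277.0, 123.0], [277.0, 208.0], [252.0, 208.0]] [[0.5910702767133738, 0.05432977245155367], [0.6200079839638015, 0.05541851461208293], [0.6255447551023037, -0.04876893727838934], [0.5941950768022126, -0.04995428355839519]]
1662.0 [[13.856771469116211, 189.9734649658203], [53.66578674316406, 162.60475158691406], [80.30503845214844, 201.35276794433594], [40.49602508544922, 228.7214813232422]] [[0.2821916831955375, -0.038218225116273624], [0.34496622976435204, -0.0002750732488033397], [0.3733799924276179, -0.049971821642502204], [0.3102735618417491, -0.09147088382457454]]
```

View pics/a6.png

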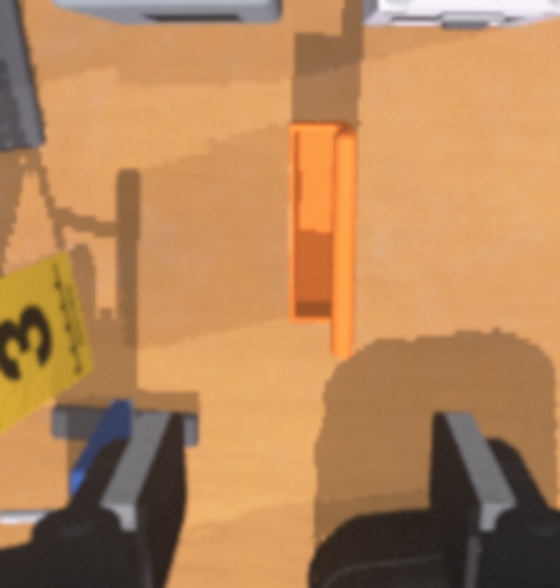

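```bash
python3 - <<'E'
from h import *
o,R=tool();c=manip.calibration('wrist')
P=onz(c,[(269.6,125.5),(277.1,125.5),(276.4,207.5),(268.6,207.5)],.09);print(P)
m=P.mean(0);d=(P[0]+P[1]-P[2]-P[3])/2;print('centre',m,'len',np.linalg.norm(d),'yaw',np.degrees(np.arctan2(d[1],d[0]))-90)
tgt=np.array([m[0],m[1],.082+manip.tcp_to_grasp]);print('tool delta',R.T@(tgt-o['position'])*1e3)
t=manip.calibration('top');it=cv2.imread('pics/top5.png')
save('b7.png',it,(280,160,360,210),8)
E
```

```text
[[ 0.6116  0.0522  0.09  ]
 [ 0.6203  0.0526  0.09  ]
 [ 0.6248 -0.0481  0.09  ]
 [ 0.615  -0.0485  0.09  ]]
centre [0.6179 0.002  0.09  ] len 0.100801633279425 yaw 2.2436684162377674
tool delta [ 16.1158   1.3361 223.6379]
```

```bash
python3 - <<'E'
from h import *
s=cv2.imread('pics/scene0.png')[215:295,280:360];t=cv2.imread('pics/top0.png')[165:215,280:360]
a=cv2.resize(s,None,fx=5,fy=5,interpolation=cv2.INTER_CUBIC);b=cv2.resize(t,None,fx=5,fy=5,interpolation=cv2.INTER_CUBIC)
v=np.zeros((400,800,3),np.uint8);v[:,:400]=a;v[:250,400:]=b;cv2.imwrite('pics/b8.png',v)
E
```

```text
(no output)
```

View pics/b8.png

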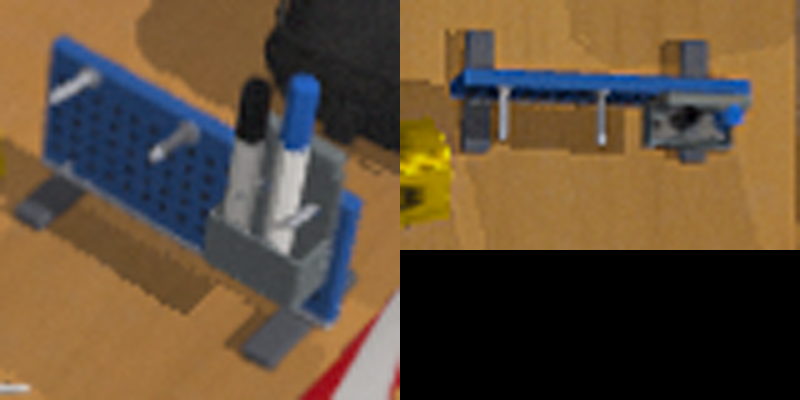

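>>> servo_tool(moves=[{"travel": [16,1,40],"dr": [0,0,0]},{"travel": [0,0,50],"dr": [0,0,0]},{"travel": [0,0,40],"dr": [0,0,0]},{"travel": [0,0,20],"dr": [0,0,0]},{"travel": [0,0,0],"dr": [0,0,0]}])

```text
clock: 12.98
position: [0.6181, 0.0027, 0.1378]
ee_rot: [1.0, 0.018, -0.001, -0.0]
ft_force: [0.2, 0.1, 0.5]
grip_width: 0.551
```

```bash
python3 - <<'E'
from h import *
s=manip.calibration('scene');t=manip.calibration('top')
S=lambda u,v:(280+u/5,215+v/5);T=lambda u,v:(280+(u-400)/5,165+v/5)
for n,a,b in [('Ltip',(53,101),(503,138)),('Lroot',(90,76),(504,97)),('Rtip',(155,158),(602,143)),('Rroot',(190,132),(602,100))]:
    print(n,tri(s,S(*a),t,T(*b)))
print('face top edge: front',onz(t,[T(455,88),T(645,96)],.098),'back',onz(t,[T(465,70),T(750,80)],.098))
print('scene board top',onz(s,[S(52,44),S(235,133)],.098))
E
```

```text
Ltip (array([ 0.4594, -0.1343,  0.0972]), np.float64(0.003245617521174128))
Lroot (array([ 0.487 , -0.1361,  0.0967]), np.float64(0.0064162579194369275))
Rtip (array([ 0.4572, -0.1988,  0.098 ]), np.float64(0.003879559034271909))
Rroot (array([ 0.4859, -0.1999,  0.096 ]), np.float64(0.005850683684594234))
face top edge: front [[ 0.4902 -0.1016  0.098 ]
 [ 0.487  -0.2253  0.098 ]] back [[ 0.502  -0.108   0.098 ]
 [ 0.4985 -0.2945  0.098 ]]
scene board top [[ 0.4961 -0.1087  0.098 ]
 [ 0.5006 -0.2209  0.098 ]]
```

>>> servo_tool(moves=[{"travel": [0,0,-50],"dr": [0,0,0]},{"travel": [0,0,-50],"dr": [0,0,0]},{"travel": [0,0,-42],"dr": [0,0,0]},{"travel": [-43,29,0],"dr": [0,0,0]},{"travel": [-43,29,0],"dr": [0,0,0]},{"travel": [-43,29,0],"dr": [0,0,0]},{"travel": [-43,29,0],"dr": [0,0,0]},{"travel": [0,0,0],"dr": [0,0,0]},{"travel": [0,0,0],"dr": [0,0,0]}])

```text
clock: 14.1
position: [0.4517, -0.1194, 0.2819]
ee_rot: [1.0, 0.018, 0.002, -0.001]
ft_force: [0.6, -0.3, -0.2]
grip_width: 0.548
```

```bash
python3 - <<'E'
from h import *
import json
o,R=tool();print(o['clock'],o['position'],R[:,2])
c=manip.calibration('wrist');w=manip.camera('wrist');cv2.imwrite('pics/w9.png',w)
json.dump({k:np.array(v).tolist() for k,v in c.items()},open('c9.json','w'))
print(proj(c,[[.459,-.1343,.09],[.459,-.1988,.09]]))
E
```

```text
14.1 [ 0.4517 -0.1194  0.2819] [ 0.0033  0.0013 -1.    ]
[[264.7389 180.3409]
 [262.6886 229.7804]]
```

>>> servo_tool(moves=[{"travel": [-45,0,0],"dr": [0,0,0]},{"travel": [-45,0,0],"dr": [0,0,0]},{"travel": [0,0,0],"dr": [0,0,0]},{"travel": [0,0,0],"dr": [0,0,0]}])

```text
clock: 14.65
position: [0.3619, -0.1224, 0.2807]
ee_rot: [1.0, 0.018, 0.0, 0.0]
ft_force: [-0.0, 0.6, 0.3]
grip_width: 0.554
```

```bash
python3 - <<'E'
from h import *
import json
o,R=tool();print(o['clock'],o['position'],R[:,2])
c=manip.calibration('wrist');w=manip.camera('wrist');cv2.imwrite('pics/w10.png',w)
json.dump({k:np.array(v).tolist() for k,v in c.items()},open('c10.json','w'))
print(proj(c,[[.459,-.1343,.09],[.459,-.1988,.09]]))
a=cv2.imread('pics/w9.png');q=[]
c9={k:np.array(v) for k,v in json.load(open('c9.json')).items()}
v=np.zeros((520,800,3),np.uint8)
for i,(im,cc) in enumerate([(a,c9),(w,c)]):
    p=proj(cc,[[.459,-.166,.09]])[0].astype(int);x0=max(p[0]-65,0);y0=max(p[1]-85,0);print('off',x0,y0)
    k=cv2.resize(im[y0:y0+170,x0:x0+130],None,fx=3,fy=3,interpolation=cv2.INTER_CUBIC);v[:k.shape[0],400*i:400*i+k.shape[1]]=k
cv2.imwrite('pics/b10.png',v)
E
```

```text
14.65 [ 0.3619 -0.1224  0.2807] [ 0.0009 -0.0001 -1.    ]
[[339.6247 180.661 ]
 [333.8238 229.9725]]
off 198 120
off 271 120
```

View pics/b10.png

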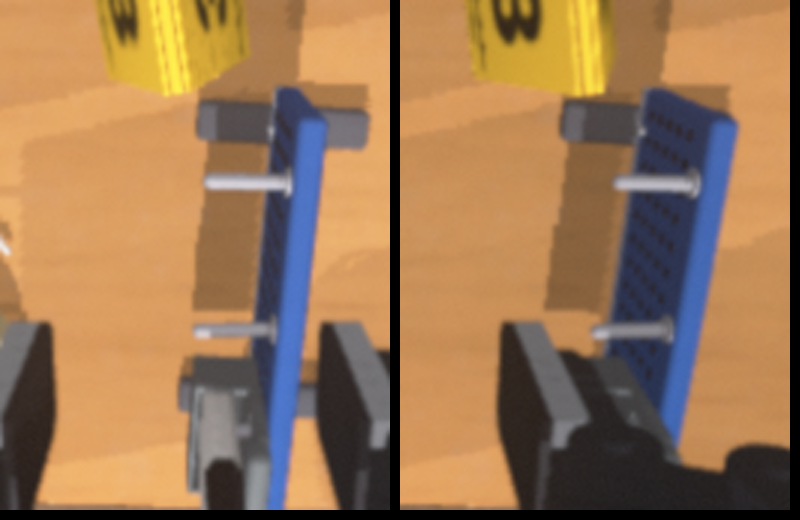

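```bash
python3 - <<'E'
from h import *
import json
c1,c2=[{k:np.array(v) for k,v in json.load(open(f)).items()} for f in('c9.json','c10.json')]
A=lambda u,v:(198+u/3,120+v/3);B=lambda u,v:(271+u/3,120+v/3)
for n,a,b in [('Ltip',(206,181),(216,182)),('Lroot',(287,184),(292,183)),('Rtip',(194,332),(193,333)),('Rroot',(273,331),(268,330)),('corner f',(298,122),(307,122)),('corner b',(325,122),(335,122))]:
    print(n,tri(c1,A(*a),c2,B(*b)))
print(onz(c1,[A(298,122),A(268,500),A(325,122),A(283,505)],.098)[:,:2].tolist())
print(onz(c2,[B(307,122),B(263,445),B(335,122),B(282,460)],.098)[:,:2].tolist())
for z in(.085,.09): print(z,onz(c1,[A(206,181),A(194,332)],z),onz(c2,[B(216,182),B(193,333)],z))
E
```

```text
Ltip (array([ 0.4611, -0.1326,  0.0966]), np.float64(6.766736825297706e-06))
Lroot (array([ 0.4936, -0.1335,  0.0915]), np.float64(0.0008631548052194214))
Rtip (array([ 0.4588, -0.1967,  0.0975]), np.float64(0.000165476436352211))
Rroot (array([ 0.4919, -0.1968,  0.0931]), np.float64(0.0005529546694525072))
corner f (array([ 0.4963, -0.1085,  0.0913]), np.float64(0.0006244509341228138))
corner b (array([ 0.5065, -0.1076,  0.0938]), np.float64(0.0006789982173685331))
[[0.4953957320846638, -0.10760470945014167], [0.49450309087212607, -0.27605591646724886], [0.5058034745596042, -0.10722317473928616], [0.5013151817503534, -0.27845681276913975]]
[[0.49352672637261924, -0.10703504041939198], [0.4954588418779774, -0.24844949478456035], [0.5046018624794866, -0.10657544254129034], [0.504989266115143, -0.25573097301199316]]
0.085 [[ 0.4615 -0.1355  0.085 ]
 [ 0.4592 -0.2023  0.085 ]] [[ 0.4647 -0.1354  0.085 ]
 [ 0.4626 -0.2024  0.085 ]]
0.09 [[ 0.4613 -0.1342  0.09  ]
 [ 0.459  -0.2     0.09  ]] [[ 0.4631 -0.1342  0.09  ]
 [ 0.4611 -0.2002  0.09  ]]
```

>>> servo_tool(moves=[{"travel": [54,8,40],"dr": [0,0,0]},{"travel": [54,8,40],"dr": [0,0,0]},{"travel": [0,0,45],"dr": [0,0,0]},{"travel": [0,0,35],"dr": [0,0,0]},{"travel": [0,0,10],"dr": [0,0,0]},{"travel": [0,0,0],"dr": [0,0,0]},{"travel": [0,0,0],"dr": [0,0,0]},{"travel": [0,0,0],"dr": [0,0,0]}], claw=1.0, squeeze=40)

```text
clock: 15.7
position: [0.462, -0.1341, 0.1175]
ee_rot: [1.0, 0.018, 0.001, -0.0]
ft_force: [0.3, -0.6, 0.1]
grip_width: 0.0
```

>>> servo_tool(moves=[{"travel": [0,0,3],"dr": [0,0,0]},{"travel": [0,0,3],"dr": [0,0,0]},{"travel": [0,0,2],"dr": [0,0,0]},{"travel": [0,0,2],"dr": [0,0,0]},{"travel": [0,0,0],"dr": [0,0,0]}])

```text
clock: 16.32
position: [0.4611, -0.1341, 0.1062]
ee_rot: [1.0, 0.018, -0.0, 0.0]
ft_force: [0.2, 0.2, 0.4]
grip_width: -0.005
```

>>> servo_tool(moves=[{"travel": [10,0,0],"dr": [0,0,0]},{"travel": [0,0,2],"dr": [0,0,0]},{"travel": [0,0,2],"dr": [0,0,0]},{"travel": [0,0,2],"dr": [0,0,0]},{"travel": [0,0,0],"dr": [0,0,0]}])

```text
clock: 16.95
position: [0.471, -0.1337, 0.1002]
ee_rot: [1.0, 0.018, -0.0, -0.0]
ft_force: [0.3, 0.2, 0.4]
grip_width: -0.002
```

>>> servo_tool(moves=[{"travel": [0,0,2],"dr": [0,0,0]},{"travel": [0,0,1],"dr": [0,0,0]},{"travel": [0,0,0],"dr": [0,0,0]}])

```text
clock: 17.32
position: [0.4714, -0.1338, 0.0979]
ee_rot: [1.0, 0.018, 0.0, -0.0]
ft_force: [-2.5, 0.7, 7.9]
grip_width: -0.001
```

>>> servo_tool(moves=[{"travel": [0,0,-20],"dr": [0,0,0]},{"travel": [0,0,-45],"dr": [0,0,0]},{"travel": [38,-33,0],"dr": [0,0,0]},{"travel": [38,-33,0],"dr": [0,0,0]},{"travel": [38,-33,0],"dr": [0,0,0]},{"travel": [37,-32,0],"dr": [0,0,0]},{"travel": [0,0,0],"dr": [0,0,0]},{"travel": [0,0,0],"dr": [0,0,0]}], claw=0.45)

```text
clock: 18.32
position: [0.6172, 0.0019, 0.162]
ee_rot: [1.0, 0.017, -0.0, 0.0]
ft_force: [-0.4, -0.6, -0.2]
grip_width: 0.551
```

```bash
python3 - <<'E'
from h import *
o,R=tool();print(o['clock'],o['position'],o['grip_width'],R.T@(np.array([.6179,.002,.070])-o['position'])*1e3,'yaw',np.degrees(np.arctan2(R[1,0],R[0,0])))
E
```

```text
18.325 [0.6172 0.0019 0.162 ] 0.5511314027158032 [ 0.7615 -0.177  92.0377] yaw 1.9951959607733107
```

>>> servo_tool(moves=[{"travel": [0.5,0,40],"dr": [0,0,0]},{"travel": [0,0,35],"dr": [0,0,0]},{"travel": [0,0,17],"dr": [0,0,0]},{"travel": [0,0,0],"dr": [0,0,0]}])

```text
clock: 18.82
position: [0.6174, 0.0019, 0.0701]
ee_rot: [1.0, 0.017, -0.001, 0.0]
ft_force: [0.8, 0.1, 0.8]
grip_width: 0.552
```

>>> servo_tool(moves=[{"travel": [0,0,0],"dr": [0,0,0]},{"travel": [0,0,0],"dr": [0,0,0]},{"travel": [0,0,0],"dr": [0,0,0]},{"travel": [0,0,0],"dr": [0,0,0]},{"travel": [0,0,0],"dr": [0,0,0]}], claw=1.0, squeeze=60)

```text
clock: 19.45
position: [0.6189, 0.0025, 0.0719]
ee_rot: [1.0, 0.018, 0.001, -0.0]
ft_force: [-0.7, 0.1, 6.1]
grip_width: 0.1
```

>>> servo_tool(moves=[{"travel": [0,0,-20],"dr": [0,0,0]},{"travel": [0,0,-45],"dr": [0,0,0]},{"travel": [0,0,-55],"dr": [0,0,0]},{"travel": [-38,32,0],"dr": [0,0,0]},{"travel": [-38,32,0],"dr": [0,0,0]},{"travel": [-38,32,0],"dr": [0,0,0]},{"travel": [-38,32,0],"dr": [0,0,0]},{"travel": [-38,33,0],"dr": [0,0,0]},{"travel": [0,0,0],"dr": [0,0,3.5]},{"travel": [0,0,0],"dr": [0,0,0]}])

```text
clock: 20.7
position: [0.4338, -0.1654, 0.1914]
ee_rot: [1.0, -0.013, 0.001, -0.001]
ft_force: [-0.2, 0.4, -0.2]
grip_width: 0.097
```

```bash
python3 - <<'E'
from h import *
o,R=tool();yaw=np.degrees(np.arctan2(R[1,0],R[0,0]));print(o['clock'],o['position'],o['grip_width'],o['ft_force'],'yaw',yaw,R[:,2])
print('to (.435,-.1658,.123)',R.T@(np.array([.435,-.1653,.123])-o['position'])*1e3)
w=manip.camera('wrist');c=manip.calibration('wrist');cv2.imwrite('pics/w11.png',w)
s=manip.camera('scene');v=np.zeros((560,800,3),np.uint8);v[:384,:512]=w
k=cv2.resize(s[190:300,260:356],None,fx=3,fy=3,interpolation=cv2.INTER_CUBIC);v[:330,512:800]=k
m,cs=blobs(w,(6,150,60),(20,255,255),(180,80,340,300),100)
for q in cs[:3]: print(cv2.minAreaRect(q),cv2.boundingRect(q))
cv2.imwrite('pics/b11.png',v)
E
```

```text
20.7 [ 0.4338 -0.1654  0.1914] 0.09744960372991579 [-0.2226  0.4029 -0.2189] yaw -1.5275683408188858 [ 0.0017  0.0012 -1.    ]
to (.435,-.1658,.123) [ 1.0466 -0.0258 68.4048]
((245.0, 218.0), (162.0, 52.0), 90.0) (219, 137, 53, 163)
```

View pics/b11.png

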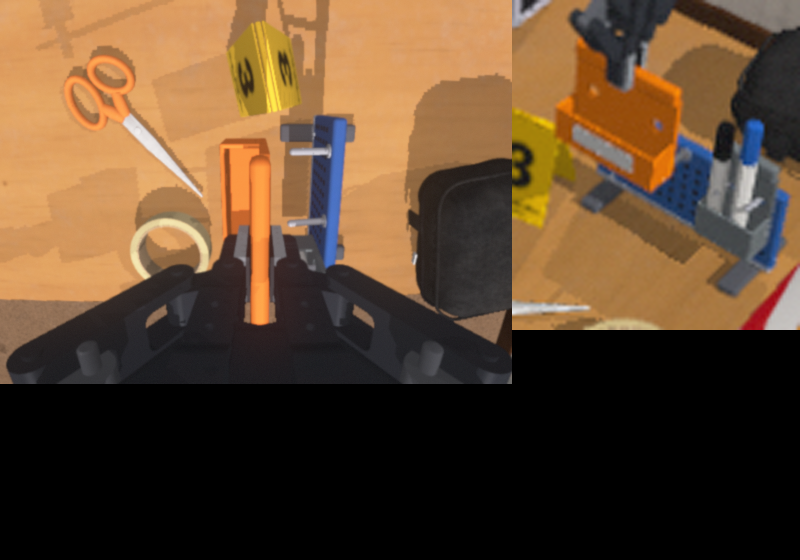

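>>> servo_tool(moves=[{"travel": [1,0,30],"dr": [0,0,0]},{"travel": [0,0,25],"dr": [0,0,0]},{"travel": [0,0,13.4],"dr": [0,0,0]},{"travel": [8,0,0],"dr": [0,0,0]},{"travel": [8,0,0],"dr": [0,0,0]},{"travel": [0,0,0],"dr": [0,0,0]}])

```text
clock: 21.55
position: [0.452, -0.1656, 0.1227]
ee_rot: [1.0, -0.013, 0.001, 0.0]
ft_force: [0.2, -0.0, -0.7]
grip_width: 0.1
```

>>> servo_tool(moves=[{"travel": [4,0,0],"dr": [0,0,0]},{"travel": [3,0,0],"dr": [0,0,0]},{"travel": [3,0,0.3],"dr": [0,0,0]},{"travel": [0,0,0],"dr": [0,0,0]}])

```text
clock: 22.05
position: [0.4612, -0.1641, 0.1218]
ee_rot: [1.0, -0.012, -0.0, -0.001]
ft_force: [-0.6, 7.0, 1.8]
grip_width: 0.1
```

>>> servo_tool(moves=[{"travel": [0,-2,0],"dr": [0,0,0]},{"travel": [0,-1.5,0],"dr": [0,0,0]},{"travel": [0,0,0],"dr": [0,0,0]}])

```text
clock: 22.42
position: [0.4609, -0.1623, 0.1217]
ee_rot: [1.0, -0.013, 0.0, 0.0]
ft_force: [0.2, -0.7, -1.2]
grip_width: 0.099
```

>>> servo_tool(moves=[{"travel": [3,0,0.5],"dr": [0,0,0]},{"travel": [3,0,0.5],"dr": [0,0,0]},{"travel": [0,0,0],"dr": [0,0,0]}])

```text
clock: 22.8
position: [0.4671, -0.1625, 0.1206]
ee_rot: [1.0, -0.013, -0.0, 0.0]
ft_force: [0.0, 0.7, -1.4]
grip_width: 0.1
```

>>> servo_tool(moves=[{"travel": [4,0,0.7],"dr": [0,0,0]},{"travel": [4,0,0.7],"dr": [0,0,0]},{"travel": [4,0,0.7],"dr": [0,0,0]},{"travel": [3,0,0.5],"dr": [0,0,0]},{"travel": [0,0,0],"dr": [0,0,0]}])

```text
clock: 23.42
position: [0.482, -0.1628, 0.118]
ee_rot: [1.0, -0.013, -0.0, 0.0]
ft_force: [-0.1, -0.3, -0.9]
grip_width: 0.103
```

>>> servo_tool(moves=[{"travel": [2,0,0.5],"dr": [0,0,0]},{"travel": [2,0,0.5],"dr": [0,0,0]},{"travel": [0,0,0],"dr": [0,0,0]}])

```text
clock: 23.8
position: [0.486, -0.1629, 0.1171]
ee_rot: [1.0, -0.013, -0.0, -0.0]
ft_force: [0.2, -0.2, -1.2]
grip_width: 0.104
```

>>> servo_tool(moves=[{"travel": [2,0,0.5],"dr": [0,0,0]},{"travel": [2,0,0.5],"dr": [0,0,0]},{"travel": [0,0,0],"dr": [0,0,0]}])

```text
clock: 24.18
position: [0.489, -0.163, 0.1161]
ee_rot: [1.0, -0.013, -0.001, -0.0]
ft_force: [-6.4, 0.9, 6.8]
grip_width: 0.1
```

>>> servo_tool(moves=[{"travel": [-0.5,0,-1],"dr": [0,0,0]},{"travel": [0,0,0],"dr": [0,0,0]},{"travel": [0,0,0],"dr": [0,0,0]},{"travel": [0,0,0],"dr": [0,0,0]}], claw=0.6)

```text
clock: 24.68
position: [0.4895, -0.163, 0.1171]
ee_rot: [1.0, -0.013, 0.0, -0.0]
ft_force: [0.1, 0.1, -0.0]
grip_width: 0.402
```

>>> servo_tool(moves=[{"travel": [0,0,-20],"dr": [0,0,0]},{"travel": [0,0,-50],"dr": [0,0,0]},{"travel": [0,0,-50],"dr": [0,0,0]},{"travel": [-45,-45,0],"dr": [0,0,0]},{"travel": [0,0,0],"dr": [0,0,0]}])

```text
clock: 25.3
position: [0.4447, -0.115, 0.2378]
ee_rot: [1.0, -0.011, 0.001, -0.003]
ft_force: [-0.0, 0.0, -0.4]
grip_width: 0.4
```

```bash
python3 - <<'E'
from h import *
o,R=tool();print(o['clock'],o['position'],o['ft_force'])
w=manip.camera('wrist');c=manip.calibration('wrist');t=manip.camera('top');ct=manip.calibration('top')
s=manip.camera('scene');v=np.zeros((600,800,3),np.uint8);v[:384,:512]=w
v[:330,512:800]=cv2.resize(s[190:300,260:356],None,fx=3,fy=3,interpolation=cv2.INTER_CUBIC)
v[384:600,:450]=cv2.resize(t[150:258,150:375],None,fx=2,fy=2)
cv2.imwrite('pics/b12.png',v)
E
```

```text
25.3 [ 0.4447 -0.115   0.2378] [-0.0164  0.0079 -0.4471]
```

View pics/b12.png

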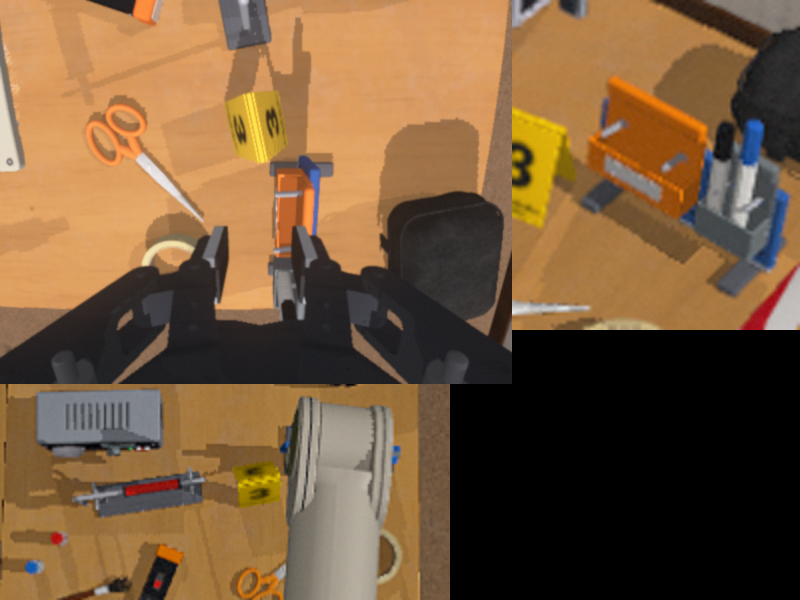

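```bash
python3 - <<'E'
from h import *
c=manip.calibration('top');a=cv2.imread('pics/top0.png');b=manip.camera('top')
for n,lo,hi,roi in [('redv',(0,150,90),(6,255,255),(160,215,200,250)),('bluev',(100,120,60),(125,255,255),(150,230,190,250)),('tent',(22,150,90),(32,255,255),(260,180,292,215)),('rod',(0,150,90),(6,255,255),(190,185,270,215))]:
    print(n,[cv2.minAreaRect(blobs(i,lo,hi,roi,4)[1][0])[0] for i in (a,b)])
print(manip.hand_in())
E
```

```text
redv [(177.5, 226.5), (178.0, 226.50001525878906)]
bluev [(165.5, 241.5), (165.5, 241.5)]
tent [(278.6275329589844, 199.38926696777344), (278.6275329589844, 199.38926696777344)]
rod [(225.06997680664062, 201.48997497558594), (225.45965576171875, 201.23106384277344)]
the job is handed in; nothing more can be done
None
```

The pocket is back on its two pins and the rod is back on its rest. I handed the job in at about 25 s of the 64 s allowed. I gripped the rod by its handle, put its leg in behind the pocket and pushed the pocket out of the mouth onto the open desk. After laying the rod back, I touched the left pin lightly with the closed fingers to get its height. Then I picked the pocket up by its rim and slid it home.

- **Hanging:** My last pictures show both pins through both holes and the back close against the board. On the way in I met about 7 N sideways, so I shifted the pocket 3.5 mm to the left. It ended with about 6 N against the board and 7 N upward from the pins, about where a fully home pocket should be.
- **Rod:** The handle lies within about 1–2 mm of where it started.
- **Other things:** In the top view the number marker and blue vial had not moved, and the red vial was within half a pixel of its start. I judged the tape roll only by eye, because the arm partly hid it.
- **Disagreement:** The cameras put the pin tips about 2 mm higher than the touch did. I used the touched height, and the pins went in.
- **Picture budget:** I viewed 14 pictures, four over the budget of 10. One was wasted because the move before it had been refused.

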